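# Switch off the bench power strip in order

## Robot

A 7-joint arm with a two-finger parallel gripper is mounted at the origin on the work surface. World frame = base frame: x ahead of the robot, y to its left, z up, the work surface at z = 0. Lengths are in m, angles in rad, forces in N, time in s.
With the tool pointing down it reaches from about 0.4 to 0.875 m from the base axis. Payload 19.3 kg.
Tool frame: the origin (TCP) lies at the very end of the fingers, on their centre line; the grasp point (between the pads) lies 19 mm behind it; z points along the fingers, y is the line along which they close (so a half turn about z gives the same grasp; the last joint's range is limited). The gripper opens to 85 mm and grips with 20 to 120 N. Pads are 22 mm wide; open, the fingers measure 114 mm over their backs; the gripper's body (76 mm by 85 mm) begins 54 mm behind the grasp point. The pads swing forward as they close: fully open they stand 13 mm farther back than shut.
Start: joints at [1.238, 0.521, -0.036, 1.599, 0.021, 1.021, -0.113], TCP at [0.162, -0.604, 0.231] pointing down, gripper open.
Joint ranges: [-2.91, 2.91], [-0.3, 2.13], [-1.5, 1.42], [0.17, 2.43], [-1.26, 4.41], [0.16, 1.93], [-2.52, 2.52]. Speed limits (rad/s): [1.89, 1.89, 2.39, 2.39, 3.01, 3.01, 3.01].

## Interface

Orientations are given as [roll, pitch, yaw] about the fixed x, y, z axes, in that order (R = Rz(yaw) Ry(pitch) Rx(roll)).
In Python, from workcell import bot gives the robot as it stands. The module is installed in compiled form; this text tells all that it offers.
- The arm moves only by the tool apply_moves, never from a script. Its arguments are lists of equal length, an entry for each row: "claw": the finger opening in m, from 0 to 0.0854; "xyz": the shift along the tool's x, y, z in m, a list of three; "twist": the turn, a rotation vector about the tool's x, y, z in rad, a list of three. A call has 1 to 20 rows; each row shifts and turns the commanded pose from where the row before left it, along the tool's axes as they then stand; what a row does not reach is not made up. A row lasts 1/10 s, in which the tool goes at most 50 mm and 8.59 degrees, less where a joint would pass 70% of its speed; a pose out of reach is approached as far as the arm can. A call with a gripper value outside its range is refused whole. The fingers move at their own pace and stop on an object; "force" is the grip in N (left out, the last holds). Time passes only in rows, so rows that do not move let the fingers close. It gives the time, the measured TCP pose, the force, the opening and the grip force at its end, in the units of the state.
- bot.observe(): the state, without advancing time (a new reading comes with each control period).
- bot.grab_frame(name): name is "scene" or "top" or "wrist"; returns a dict with "img" (420x560x3 uint8, red, green, blue), "vfov" (degrees; the focal length in pixels is half the picture's height over the tangent of half this angle, whatever the lens; pixels are square), "cx", "cy" (the principal point, pixels), "distortion" ([k1, k2, p1, p2, k3] as OpenCV has them; the pictures are not rectified), "view" (4x4, takes a point from world to camera coordinates). Camera axes: x right, y up, looking along -z (the intrinsics and any distortion apply to the point x, -y, -z); pixel columns grow to the right and rows downward; lengths in m; the calibration is good to about 2 mm. A picture is of the moment at which its call begins. There is no depth.
- bot.job_done(): hands the job in; it is judged then, once.
Trained networks look in the newest picture that a camera, given by its name, has taken for a name from the list of things; names that differ only in an ending like _2 or _b are one class to them, and where a whole thing is asked for, a point or a joint stands for the part that bears it (a point fixed in the world has none). Each returns a list of dicts, best first, with "score" (0 to 1); they miss things now and then, are a little off and sometimes report something else, mostly with a low value. They report only what shows in the picture. A call takes as long as a camera call.
- bot.find_in(camera, query): "position" ([x, y, z] in m, in world coordinates, good to about 4 mm: the middle of the surface that is visible of it).
The state is a dict: "clock": time; "qpos": joint angles; "qd": joint speeds; "joint_efforts": joint torques, N m; "position": TCP position; "tool_rot": TCP orientation; "force": force on the tool from outside, world axes, zero at the start; "moment": the same for the moment, N m; "grip_width": finger opening in m; "finger_force": force on a finger pad.
Only numpy, scipy, OpenCV 4.12 (cv2) and the standard library are available. Lean on these libraries where they do the work, as an engineer would, in place of code of your own. Each camera call takes 0.05 s, during which the arm holds its last target. There are 200 camera calls.

## Task

Shut down the bench at its power strip by pressing down the raised side of the rockers, each until it is fully off: first the yellow one, then the blue one, and the red one last. Leave the green one on, and do not pick up or push away the things lying around the strip.

Things in the scene. Friction and masses are not known exactly. Their poses are not given: they have to be found in the camera images.
- strip: bench power strip fixed to the bench: an aluminium rail 130 mm (its x) by 336 mm (its y) by 12 mm high carrying four equal white outlet units side by side along its y, 78 mm apart, in any order of colour, with a grey end plate (top 58 mm above the bench) at each end. Origin: centre of the rail's underside, on the bench. Its -x side (the rockers' raised sides) faces roughly to the robot.
- yellow_unit: the white outlet unit with the yellow rocker, fixed on the rail: 118 mm (x) by 72 mm (y) by 40 mm high, its flat top 52 mm above the bench. Origin: centre of its underside; axes parallel to the strip's. The yellow rocker lies at its -x end (pivot along y, 25 mm to -x of the origin), a dark round socket at its +x end.
- yellow_rocker (a joint): tilt of the yellow rocker: 0 rad = on (its -x side, towards the robot, stands up), 0.32 rad = fully off (that side pressed down to its stop and level, the far side up). It stays where it is left; friction alone resists, about 3 N when pressed at the press point, then a hard stop.
- yellow_press (a point): the point to press on the raised side of the yellow rocker, on its upper face and moving with it: 18 mm from the crease in the middle. Each half of the V-shaped yellow plastic rocker is 28 mm long (unit's x) and 30 mm wide (y). While on, this point is about 63 mm above the bench and the raised outer edge 67 mm; fully pressed the face is level, 58 mm above the bench, 6 mm proud of the unit's top.
- blue_unit: the white outlet unit with the blue rocker, fixed on the rail: 118 mm (x) by 72 mm (y) by 40 mm high, its flat top 52 mm above the bench. Origin: centre of its underside; axes parallel to the strip's. The blue rocker lies at its -x end (pivot along y, 25 mm to -x of the origin), a dark round socket at its +x end.
- blue_rocker (a joint): tilt of the blue rocker: 0 rad = on (its -x side, towards the robot, stands up), 0.32 rad = fully off (that side pressed down to its stop and level, the far side up). It stays where it is left; friction alone resists, about 3 N when pressed at the press point, then a hard stop.
- blue_press (a point): the point to press on the raised side of the blue rocker, on its upper face and moving with it: 18 mm from the crease in the middle. Each half of the V-shaped blue plastic rocker is 28 mm long (unit's x) and 30 mm wide (y). While on, this point is about 63 mm above the bench and the raised outer edge 67 mm; fully pressed the face is level, 58 mm above the bench, 6 mm proud of the unit's top.
- red_unit: the white outlet unit with the red rocker, fixed on the rail: 118 mm (x) by 72 mm (y) by 40 mm high, its flat top 52 mm above the bench. Origin: centre of its underside; axes parallel to the strip's. The red rocker lies at its -x end (pivot along y, 25 mm to -x of the origin), a dark round socket at its +x end.
- red_rocker (a joint): tilt of the red rocker: 0 rad = on (its -x side, towards the robot, stands up), 0.32 rad = fully off (that side pressed down to its stop and level, the far side up). It stays where it is left; friction alone resists, about 3 N when pressed at the press point, then a hard stop.
- red_press (a point): the point to press on the raised side of the red rocker, on its upper face and moving with it: 18 mm from the crease in the middle. Each half of the V-shaped red plastic rocker is 28 mm long (unit's x) and 30 mm wide (y). While on, this point is about 63 mm above the bench and the raised outer edge 67 mm; fully pressed the face is level, 58 mm above the bench, 6 mm proud of the unit's top.
- green_unit: the white outlet unit with the green rocker, fixed on the rail: 118 mm (x) by 72 mm (y) by 40 mm high, its flat top 52 mm above the bench. Origin: centre of its underside; axes parallel to the strip's. The green rocker lies at its -x end (pivot along y, 25 mm to -x of the origin), a dark round socket at its +x end.
- green_rocker (a joint): tilt of the green rocker: 0 rad = on (its -x side, towards the robot, stands up), 0.32 rad = fully off (that side pressed down to its stop and level, the far side up). It stays where it is left; friction alone resists, about 3 N when pressed at the press point, then a hard stop.
- green_press (a point): the point to press on the raised side of the green rocker, on its upper face and moving with it: 18 mm from the crease in the middle. Each half of the V-shaped green plastic rocker is 28 mm long (unit's x) and 30 mm wide (y). While on, this point is about 63 mm above the bench and the raised outer edge 67 mm; fully pressed the face is level, 58 mm above the bench, 6 mm proud of the unit's top.
- tape: loose roll of tan tape lying flat, 90 mm across, 24 mm high, on the robot's side of the strip; origin at the centre of its underside
- canister: loose white canister with a grey lid, 64 mm across, 110 mm high, standing off the strip's -y end; origin at the centre of its underside
- driver: loose screwdriver, 150 mm long, orange handle, lying on the bench on the robot's side of the strip; origin near its middle, on its underside

How it is judged:
By the outcome, as a careful person would: the job done as asked, in the order asked, and still so for the second after the job is handed in, with the robot touching nothing.
It also fails if it takes over 40 s, if anything falls off the work surface, if the arm or the gripper's body presses on something with over 40 N, if the wrist force passes 120 N, or if a joint passes its speed limit or range.

## Working session

There is one attempt and no reset: what is moved stays moved. The work goes in short steps, Python scripts to look and compute and a tool call to move; the robot and the scene stay as the last step left them, time stands still between calls to the robot, and variables do not carry over. Pictures are saved under pics/ and viewed, at most 10 in all, crops included, and the job is handed in when it is done.

Besides the shell and the picture viewer there is one more tool, called after ">>>" in YAML: its name, and indented under it one key for each argument. apply_moves: Moves the arm, as the interface text tells. Its arguments: {"type":"object","properties":{"claw":{"type":"array"},"xyz":{"type":"array"},"twist":{"type":"array"},"force":{"type":"number"}},"required":["claw","xyz","twist"]}

```bash
mkdir -p pics; python3 - <<'E'
from workcell import bot
import cv2,numpy as np
s=bot.observe(); print({k:np.round(v,3).tolist() for k,v in s.items()})
for c in ["top","scene"]:
    f=bot.grab_frame(c); cv2.imwrite(f"pics/{c}0.png",f["img"][:,:,::-1]); print(c,f["vfov"],f["cx"],f["cy"],f["distortion"],np.round(f["view"],4).tolist())
    for q in ["strip","yellow_unit","blue_unit","red_unit","green_unit","yellow_press","blue_press","red_press","green_press","yellow_rocker","tape","canister","driver"]:
        print(q,[(np.round(d["position"],4).tolist(),round(d["score"],2)) for d in bot.find_in(c,q)[:2]])
E
```

```text
{'clock': 0.0, 'qpos': [1.238, 0.522, -0.036, 1.6, 0.021, 1.021, -0.113], 'qd': [0.002, -0.0, 0.0, -0.0, 0.0, -0.001, -0.001], 'joint_efforts': [0.0, -92.711, 1.98, -36.993, 0.018, 0.008, 0.0], 'position': [0.162, -0.603, 0.231], 'tool_rot': [-3.14, 0.0, 0.263], 'force': [0.844, -0.352, -0.276], 'moment': [-0.019, -0.035, 0.021], 'finger_force': 0.0, 'grip_width': 0.085}
top 44.60246652547947 278.07923238552723 210.55401022584118 [-0.00564987  0.          0.          0.          0.        ] [[0.0075, -1.0, -0.0034, -0.0379], [0.9923, 0.007, 0.1234, -0.5644], [-0.1234, -0.0043, 0.9923, -1.0425], [0.0, 0.0, 0.0, 1.0]]
strip [([0.5947, -0.0401, 0.0185], 0.62)]
yellow_unit [([0.6019, -0.1495, 0.0546], 0.71)]
blue_unit [([0.6352, 0.0723, 0.0494], 0.94), ([0.5008, 0.11, 0.0266], 0.7)]
red_unit [([0.6208, -0.0013, 0.0485], 0.74)]
green_unit [([0.6136, -0.073, 0.0552], 0.6)]
yellow_press [([0.5812, -0.1496, 0.0609], 0.66)]
blue_press [([0.6109, 0.0814, 0.062], 0.85), ([0.5992, -0.1534, 0.0533], 0.63)]
red_press [([0.6, 0.0029, 0.0622], 0.97)]
green_press [([0.5882, -0.073, 0.0601], 0.8)]
yel
[... 531 characters left out ...]
nit [([0.6193, -0.1433, 0.0497], 0.74)]
blue_unit [([0.6313, -0.069, 0.052], 0.72), ([0.6474, 0.0791, 0.0519], 0.66)]
red_unit [([0.6377, 0.0075, 0.0537], 0.91)]
green_unit [([0.626, -0.0709, 0.0547], 0.92)]
yellow_press [([0.5816, -0.1428, 0.0601], 0.79)]
blue_press [([0.6131, 0.083, 0.0585], 0.9)]
red_press [([0.603, 0.0105, 0.059], 0.8), ([0.6141, 0.0821, 0.0575], 0.15)]
green_press [([0.5909, -0.0717, 0.0546], 0.96)]
yellow_rocker [([0.5768, -0.148, 0.0602], 0.7), ([0.6081, 0.082, 0.0546], 0.42)]
tape [([0.5047, 0.1199, 0.0214], 0.8)]
canister [([0.6271, -0.068, 0.0515], 0.71), ([0.6125, -0.2503, 0.0807], 0.7)]
driver [([0.4757, -0.1384, 0.0156], 0.91), ([0.6289, -0.0698, 0.0505], 0.56)]
```

View pics/top0.png

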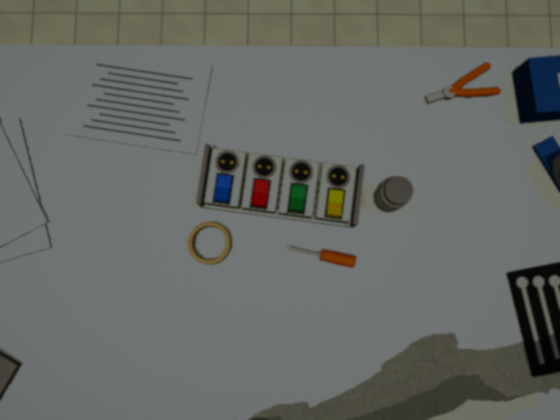

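View pics/scene0.png

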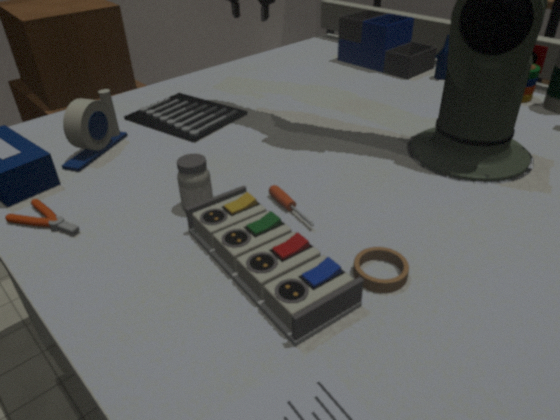

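Top view: blue (224,188), red (260,193), green (298,198), yellow (336,204), driver and tape on the robot side, canister right of yellow. Now I fit the strip pose from the colour blobs in both cameras.

```bash
cat > h.py <<'E'
from workcell import bot
import cv2,numpy as np
from scipy.optimize import least_squares
OFF=dict(yellow=-.117,green=-.039,red=.039,blue=.117)
def proj(f,P):
    V=np.array(f["view"]);c=np.c_[P,np.ones(len(P))]@V.T;c=c[:,:3]*[1,-1,-1]
    F=210/np.tan(np.radians(f["vfov"]/2));K=np.array([[F,0,f["cx"]],[0,F,f["cy"]],[0,0,1.]])
    return cv2.projectPoints(c,np.zeros(3),np.zeros(3),K,np.array(f["distortion"]))[0][:,0]
def blobs(f,seeds):
    h=cv2.cvtColor(f["img"],cv2.COLOR_RGB2HSV).astype(int);out={}
    for n,(a,b) in dict(yellow=(22,34),green=(50,75),blue=(105,125),red=(-6,6)).items():
        H=np.where(h[...,0]>170,h[...,0]-180,h[...,0])
        m=((H>=a)&(H<=b)&(h[...,1]>120)&(h[...,2]>40)).astype(np.uint8)
        k,l,st,ce=cv2.connectedComponentsWithStats(m)
        i=min((i for i in range(1,k) if st[i,4]>40),key=lambda i:np.hypot(*(ce[i]-seeds[n])))
        out[n]=(ce[i],st[i])
    return out
# rocker outline, on state (unit x, y, z)
def rock(on=True):
    e=[.067,.058] if on else [.058,.067]
    return np.array([[x,y,z] for x,y,z in [(-.0516 if on else -.053,-.015,e[0]),(-.0516 if on else -.053,.015,e[0]),(.003 if on else .0016,.015,e[1]),(.003 if on else .0016,-.015,e[1])]])
def world(p,P):
    c,s=np.cos(p[2]),np.sin(p[2]);return P@np.array([[c,-s,0],[s,c,0],[0,0,1]]).T+[p[0],p[1],0]
E
python3 - <<'E'
from h import *
S=dict(top=dict(blue=(224,188),red=(260,193),green=(298,198),yellow=(336,204)),scene=dict(blue=(323,272),red=(292,246),green=(265,224),yellow=(241,203)))
F={c:bot.grab_frame(c) for c in S};B={c:blobs(F[c],S[c]) for c in S}
for c in S: print(c,{n:(np.round(b[0],1).tolist(),b[1].tolist()) for n,b in B[c].items()})
def poly_c(q):
    m=cv2.moments(q.astype(np.float32).reshape(-1,1,2));return np.array([m['m10'],m['m01']])/m['m00']
def res(p,cs):
    return np.concatenate([poly_c(proj(F[c],world(p,rock()+[0,OFF[n],0])))-B[c][n][0] for c in cs for n in OFF])
for cs in (["top"],["scene"],["top","scene"]):
    r=least_squares(res,[.61,-.035,-.13],args=(cs,),x_scale=[.01,.01,.1],diff_step=1e-4);p=r.x
    print(cs,np.round(p,4),np.round(r.fun,1).tolist())
    for n in OFF: print(n,np.round(world(p,np.array([[-.025-.017,OFF[n],.063]])),4))
E
```

```text
Traceback (most recent call last):
  File "h.py", line 15, in blobs
    i=min((i for i in range(1,k) if st[i,4]>40),key=lambda i:np.hypot(*(ce[i]-seeds[n])))
ValueError: min() iterable argument is empty
```

```bash
sed -i 's/yellow=(22,34),green=(50,75)/yellow=(20,38),green=(45,85)/; s/blue=(105,125),red=(-6,6)/blue=(100,130),red=(-8,8)/' h.py
cat > fit.py <<'E'
from h import *
S=dict(top=dict(blue=(224,188),red=(260,193),green=(298,198),yellow=(336,204)),scene=dict(blue=(323,272),red=(292,246),green=(265,224),yellow=(241,203)))
F={c:bot.grab_frame(c) for c in S}
for c in S:
  h=cv2.cvtColor(F[c]["img"],cv2.COLOR_RGB2HSV)
  print({n:h[y,x].tolist() for n,(x,y) in S[c].items()})
B={c:blobs(F[c],S[c]) for c in S}
for c in S: print(c,{n:(np.round(b[0],1).tolist(),b[1].tolist()) for n,b in B[c].items()})
def poly_c(q):
    m=cv2.moments(q.astype(np.float32).reshape(-1,1,2));return np.array([m['m10'],m['m01']])/m['m00']
def res(p,cs):
    return np.concatenate([poly_c(proj(F[c],world(p,rock()+[0,OFF[n],0])))-B[c][n][0] for c in cs for n in OFF])
for cs in (["top"],["scene"],["top","scene"]):
    r=least_squares(res,[.61,-.035,-.13],args=(cs,),x_scale=[.01,.01,.1],diff_step=1e-4);p=r.x
    print(cs,np.round(p,4),np.round(r.fun,1).tolist())
    for n in OFF: print(n,np.round(world(p,np.array([[-.025-.017,OFF[n],.063]])),4))
E
python3 fit.py
```

```text
{'blue': [108, 243, 104], 'red': [1, 255, 109], 'green': [66, 225, 69], 'yellow': [25, 255, 114]}
{'blue': [111, 167, 99], 'red': [2, 168, 106], 'green': [63, 112, 75], 'yellow': [24, 143, 121]}
top {'yellow': ([334.6, 202.9], [326, 189, 18, 29, 442]), 'green': ([297.3, 197.1], [289, 184, 18, 27, 384]), 'blue': ([222.7, 187.7], [214, 174, 19, 28, 412]), 'red': ([259.9, 192.9], [251, 179, 19, 29, 433])}
scene {'yellow': ([240.1, 203.4], [225, 193, 30, 21, 307]), 'green': ([258.2, 225.7], [250, 219, 16, 13, 62]), 'blue': ([321.5, 272.1], [303, 258, 37, 28, 526]), 'red': ([290.5, 246.1], [273, 233, 35, 26, 452])}
['top'] [ 0.6176 -0.0378 -0.1277] [0.4, -0.2, 0.1, 0.5, -0.1, -0.3, -0.4, -0.1]
yellow [[ 0.5611 -0.1485  0.063 ]]
green [[ 0.571  -0.0711  0.063 ]]
red [[0.5809 0.0062 0.063 ]]
blue [[0.5909 0.0836 0.063 ]]
['scene'] [ 0.6264 -0.0321 -0.1125] [-2.5, 0.4, 3.7, -1.9, -1.0, 0.5, -0.2, 0.7]
yellow [[ 0.5715 -0.1437  0.063 ]]
green [[ 0.5803 -0.0662  0.063 ]]
red [[0.589  0.0113 0.063 ]]
blue [[0.5978 0.0888 0.063 ]]
['top', 'scene'] [ 0.6214 -0.0361 -0.121 ] [-0.3, -2.4, -0.7, -1.4, -0.9, -2.0, -1.2, -1.5, -1.2, -1.6, 4.6, -4.1, -0.6, -1.8, -0.3, -1.8]
yellow [[ 0.5656 -0.1471  0.063 ]]
green [[ 0.575  -0.0697  0.063 ]]
red [[0.5845 0.0077 0.063 ]]
blue [[0.5939 0.0852 0.063 ]]
```

```bash
sed -i 's/\[\.\.\.,1\]>120/[...,1]>90/; s/h\[\.\.\.,1\]>120/h[...,1]>85/' h.py
python3 - <<'E'
t=open('fit.py').read()
t=t.replace("  h=cv2.cvt","  continue\n  h=cv2.cvt").replace("proj(F[c],world(p,rock()+[0,OFF[n],0]))","cv2.convexHull(proj(F[c],world(p,np.r_[rock(),rock()*[1,1,0]+[0,0,.052]]+[0,OFF[n],0])).astype(np.float32))").replace("q.astype(np.float32).reshape(-1,1,2)","q")
t=t.replace("diff_step=1e-4)","diff_step=1e-3,loss='soft_l1')")
open('fit.py','w').write(t)
E
sed -i 's/,1\]>[0-9]*/,1]>85/' h.py; python3 fit.py
```

```text
top {'yellow': ([334.7, 203.0], [326, 189, 19, 30, 464]), 'green': ([297.4, 196.9], [289, 184, 18, 27, 401]), 'blue': ([222.8, 187.6], [214, 174, 19, 28, 431]), 'red': ([260.0, 192.9], [251, 179, 19, 29, 449])}
scene {'yellow': ([240.5, 203.5], [224, 192, 33, 22, 369]), 'green': ([263.5, 223.1], [248, 213, 31, 20, 323]), 'blue': ([321.8, 272.3], [302, 258, 39, 30, 606]), 'red': ([290.8, 246.2], [273, 233, 36, 27, 516])}
['top'] [ 0.6187 -0.038  -0.1288] [0.2, -0.3, 0.0, 0.7, -0.1, -0.3, -0.1, -0.0]
yellow [[ 0.562  -0.1486  0.063 ]]
green [[ 0.5721 -0.0712  0.063 ]]
red [[0.5821 0.0061 0.063 ]]
blue [[0.5921 0.0835 0.063 ]]
['scene'] [ 0.6214 -0.0364 -0.1256] [-0.2, -0.1, 0.4, 0.2, -0.0, -0.1, -0.1, -0.0]
yellow [[ 0.5651 -0.1472  0.063 ]]
green [[ 0.5748 -0.0698  0.063 ]]
red [[0.5846 0.0075 0.063 ]]
blue [[0.5944 0.0849 0.063 ]]
['top', 'scene'] [ 0.62   -0.0375 -0.1268] [-0.0, -1.0, -0.2, 0.0, -0.2, -0.9, -0.3, -0.5, 0.0, -0.6, 0.6, -0.4, 0.1, -0.8, -0.1, -0.8]
yellow [[ 0.5635 -0.1483  0.063 ]]
green [[ 0.5734 -0.0709  0.063 ]]
red [[0.5832 0.0065 0.063 ]]
blue [[0.5931 0.0838 0.063 ]]
```

>>> apply_moves:
  claw: [0, 0, 0, 0, 0, 0, 0, 0, 0, 0, 0, 0, 0, 0, 0, 0, 0, 0, 0]
  xyz:
    - [0, 0, 0]
    - [0, 0, 0]
    - [0, 0, 0]
    - [0.0243, -0.0358, 0.009]
    - [0.0243, -0.0358, 0.009]
    - [0.0243, -0.0358, 0.009]
    - [0.0243, -0.0358, 0.009]
    - [0.0243, -0.0358, 0.009]
    - [0.0243, -0.0358, 0.009]
    - [0.0243, -0.0358, 0.009]
    - [0.0243, -0.0358, 0.009]
    - [0.0243, -0.0358, 0.009]
    - [0.0243, -0.0358, 0.009]
    - [0.0243, -0.0358, 0.009]
    - [0.0243, -0.0358, 0.009]
    - [0.0243, -0.0358, 0.009]
    - [0.0243, -0.0358, 0.009]
    - [0, 0, 0]
    - [0, 0, 0]
  twist:
    - [0, 0, 0.13]
    - [0, 0, 0.13]
    - [0, 0, 0.13]
    - [0, 0, 0]
    - [0, 0, 0]
    - [0, 0, 0]
    - [0, 0, 0]
    - [0, 0, 0]
    - [0, 0, 0]
    - [0, 0, 0]
    - [0, 0, 0]
    - [0, 0, 0]
    - [0, 0, 0]
    - [0, 0, 0]
    - [0, 0, 0]
    - [0, 0, 0]
    - [0, 0, 0]
    - [0, 0, 0]
    - [0, 0, 0]

```text
clock: 3.6
position: [0.5636, -0.1486, 0.1049]
tool_rot: [-3.142, 0.001, -0.125]
force: [-0.1, -0.6, -0.7]
grip_width: -0.0003
finger_force: 0.0
```

```bash
python3 - <<'E'
from h import *
p=[.62,-.0375,-.1268]
f=bot.grab_frame("wrist"); a=f["img"][:,:,::-1].copy()
for n in OFF:
    q=proj(f,world(p,np.r_[rock(),[[-.042,0,.063],[-.025,-.015,.058],[-.025,.015,.058]]]+[0,OFF[n],0]))
    for u in q: cv2.circle(a,tuple(int(v) for v in np.clip(u,-999,999)),2,(255,0,255),-1)
f2=bot.grab_frame("scene"); b=cv2.resize(f2["img"][100:340,160:420,::-1],None,fx=1.75,fy=1.75)
out=np.zeros((420,1016,3),np.uint8);out[:,:560]=a;out[:,560:560+455]=b[:420]
cv2.imwrite("pics/w1.png",cv2.resize(out,(800,331)))
E
```

```text
(no output)
```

View pics/w1.png

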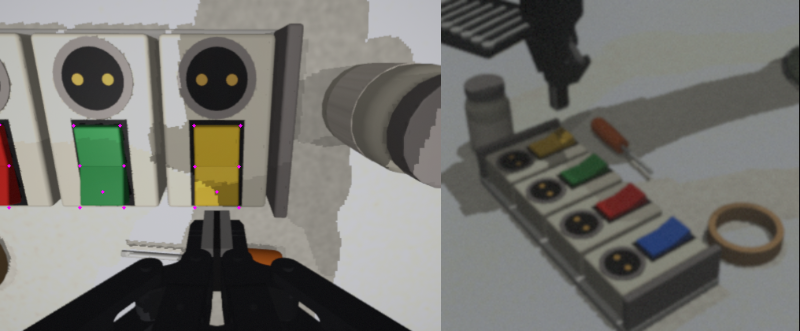

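The overlay sits on the rocker edges in the wrist view (yellow at about (217,165), press point (217,190)), and the closed fingers are lined up above it. Pressing yellow.

>>> apply_moves:
  claw: [0, 0, 0, 0, 0, 0, 0, 0]
  xyz:
    - [0, 0, 0.019]
    - [0, 0, 0.018]
    - [0, 0, 0.003]
    - [0, 0, 0.003]
    - [0, 0, 0.003]
    - [0, 0, 0.001]
    - [0, 0, 0]
    - [0, 0, 0]
  twist:
    - [0, 0, 0]
    - [0, 0, 0]
    - [0, 0, 0]
    - [0, 0, 0]
    - [0, 0, 0]
    - [0, 0, 0]
    - [0, 0, 0]
    - [0, 0, 0]

```text
clock: 4.5
position: [0.5637, -0.1496, 0.0586]
tool_rot: [-3.142, -0.001, -0.127]
force: [-0.2, -0.9, 1.8]
grip_width: 0.0002
finger_force: 1.1
```

>>> apply_moves:
  claw: [0, 0, 0]
  xyz:
    - [0, 0, 0.001]
    - [0, 0, 0.001]
    - [0, 0, 0]
  twist:
    - [0, 0, 0]
    - [0, 0, 0]
    - [0, 0, 0]

```text
clock: 4.8
position: [0.5636, -0.1497, 0.0578]
tool_rot: [3.141, -0.001, -0.127]
force: [-9.7, 0.9, 30.8]
grip_width: 0.0003
finger_force: 15.2
```

>>> apply_moves:
  claw: [0, 0, 0, 0, 0, 0, 0, 0, 0, 0]
  xyz:
    - [0, 0, -0.024]
    - [0, 0, -0.025]
    - [-0.002, -0.039, 0]
    - [0, -0.039, 0]
    - [0, -0.039, 0]
    - [0, -0.039, 0]
    - [0, -0.039, 0]
    - [0, -0.039, 0]
    - [0, 0, 0]
    - [0, 0, 0]
  twist:
    - [0, 0, 0]
    - [0, 0, 0]
    - [0, 0, 0]
    - [0, 0, 0]
    - [0, 0, 0]
    - [0, 0, 0]
    - [0, 0, 0]
    - [0, 0, 0]
    - [0, 0, 0]
    - [0, 0, 0]

```text
clock: 5.8
position: [0.591, 0.0838, 0.1052]
tool_rot: [-3.141, -0.0, -0.125]
force: [0.2, -1.1, 0.2]
grip_width: 0.0
finger_force: 0.0
```

```bash
cat > look.py <<'E'
from h import *
import sys
f=bot.grab_frame("wrist"); a=f["img"][:,:,::-1].copy()
for n in OFF:
    for u in proj(f,world([.62,-.0375,-.1268],np.array([[-.042,OFF[n],.063]]))): cv2.circle(a,tuple(int(v) for v in np.clip(u,-999,999)),2,(255,0,255),-1)
b=cv2.resize(bot.grab_frame("scene")["img"][140:340,170:390,::-1],None,fx=2.1,fy=2.1,interpolation=cv2.INTER_CUBIC)
out=np.zeros((420,560+b.shape[1],3),np.uint8);out[:,:560]=a;out[:,560:]=b
cv2.imwrite(sys.argv[1],cv2.resize(out,None,fx=.78,fy=.78))
E
python3 look.py pics/w2.png
```

```text
(no output)
```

View pics/w2.png

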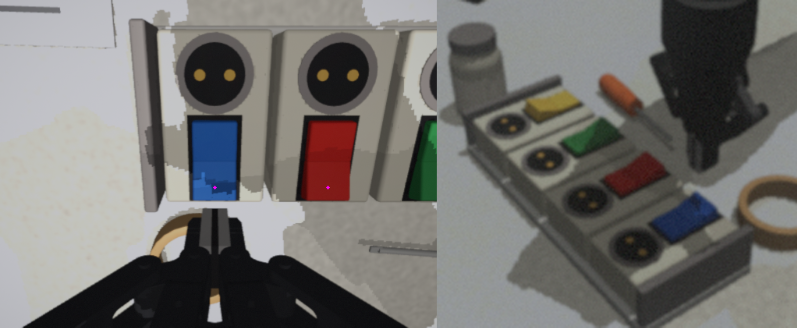

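Wrist view: fingers lined up on blue's press point (214,187). Scene view: yellow's far side is now up at (555,105). Pressing blue.

>>> apply_moves:
  claw: [0, 0, 0, 0, 0, 0, 0, 0, 0]
  xyz:
    - [0, 0, 0.019]
    - [0, 0, 0.018]
    - [0, 0, 0.003]
    - [0, 0, 0.003]
    - [0, 0, 0.003]
    - [0, 0, 0.001]
    - [0, 0, 0.001]
    - [0, 0, 0]
    - [0, 0, 0]
  twist:
    - [0, 0, 0]
    - [0, 0, 0]
    - [0, 0, 0]
    - [0, 0, 0]
    - [0, 0, 0]
    - [0, 0, 0]
    - [0, 0, 0]
    - [0, 0, 0]
    - [0, 0, 0]

```text
clock: 6.8
position: [0.5913, 0.0825, 0.058]
tool_rot: [3.142, -0.001, -0.128]
force: [-4.4, -1.6, 10.9]
grip_width: -0.0001
finger_force: 5.2
```

>>> apply_moves:
  claw: [0, 0]
  xyz:
    - [0, 0, 0.001]
    - [0, 0, 0]
  twist:
    - [0, 0, 0]
    - [0, 0, 0]

```text
clock: 7.0
position: [0.5914, 0.0826, 0.0579]
tool_rot: [-3.141, -0.001, -0.128]
force: [-10.0, -3.4, 25.9]
grip_width: -0.0002
finger_force: 13.0
```

Hard stop at 58 mm, so blue is off. Next is red, +78 mm along tool y.

>>> apply_moves:
  claw: [0, 0, 0, 0, 0, 0]
  xyz:
    - [0, 0, -0.024]
    - [0, 0, -0.025]
    - [0, 0.039, 0]
    - [0, 0.039, 0]
    - [0, 0, 0]
    - [0, 0, 0]
  twist:
    - [0, 0, 0]
    - [0, 0, 0]
    - [0, 0, 0]
    - [0, 0, 0]
    - [0, 0, 0]
    - [0, 0, 0]

```text
clock: 7.6
position: [0.5815, 0.0047, 0.1057]
tool_rot: [-3.141, -0.001, -0.129]
force: [-0.4, 0.4, -0.2]
grip_width: 0.0001
finger_force: 0.0
```

```bash
python3 look.py pics/w3.png
```

```text
(no output)
```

View pics/w3.png

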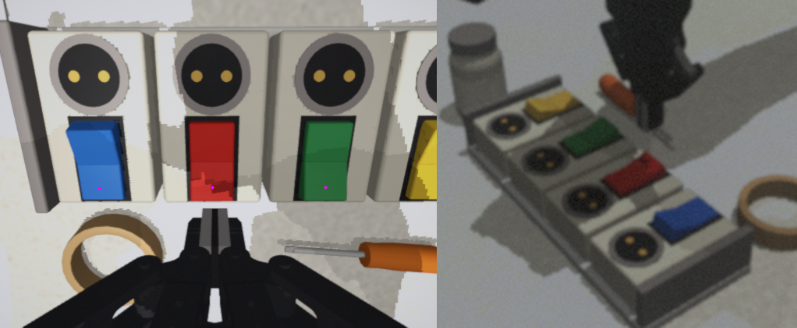

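Blue's far side is up (wrist view, (92,130)), and the fingers are lined up on red's press point (212,187). Pressing red.

>>> apply_moves:
  claw: [0, 0, 0, 0, 0, 0, 0, 0, 0, 0]
  xyz:
    - [0, 0, 0.019]
    - [0, 0, 0.018]
    - [0, 0, 0.003]
    - [0, 0, 0.003]
    - [0, 0, 0.003]
    - [0, 0, 0.001]
    - [0, 0, 0.001]
    - [0, 0, 0.001]
    - [0, 0, 0]
    - [0, 0, 0]
  twist:
    - [0, 0, 0]
    - [0, 0, 0]
    - [0, 0, 0]
    - [0, 0, 0]
    - [0, 0, 0]
    - [0, 0, 0]
    - [0, 0, 0]
    - [0, 0, 0]
    - [0, 0, 0]
    - [0, 0, 0]

```text
clock: 8.7
position: [0.5815, 0.0056, 0.0578]
tool_rot: [-3.141, -0.001, -0.127]
force: [-9.6, 2.7, 28.5]
grip_width: -0.0001
finger_force: 13.6
```

Red is at its hard stop. Retracting.

>>> apply_moves:
  claw: [0, 0, 0, 0, 0, 0, 0]
  xyz:
    - [0, 0, -0.03]
    - [0, 0, -0.04]
    - [-0.02, 0, -0.04]
    - [-0.03, 0, -0.03]
    - [-0.03, 0, 0]
    - [0, 0, 0]
    - [0, 0, 0]
  twist:
    - [0, 0, 0]
    - [0, 0, 0]
    - [0, 0, 0]
    - [0, 0, 0]
    - [0, 0, 0]
    - [0, 0, 0]
    - [0, 0, 0]

```text
clock: 9.4
position: [0.5022, 0.0155, 0.197]
tool_rot: [-3.141, -0.002, -0.127]
force: [-0.1, 0.7, -0.2]
grip_width: -0.0
finger_force: 0.0
```

```bash
python3 look.py pics/w4.png
```

```text
(no output)
```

View pics/w4.png

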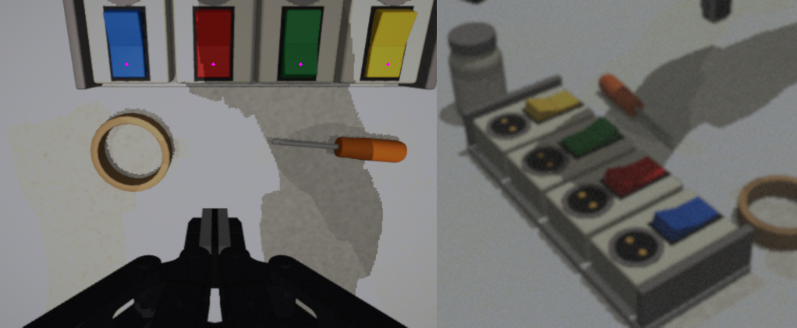

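The far sides of yellow, red and blue are up, green is unchanged, the loose things are where they were, and the arm is clear.

```bash
python3 -c "
from workcell import bot
print(bot.job_done())"
```

```text
the job is handed in; nothing more can be done
None
```

I switched off yellow, then blue, then red, pressing each to its hard stop; green is still on, the loose items were not moved, and the job was handed in with the arm clear after about 10 s (no verdict was returned).

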